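Clamp the filter cassette with the collar bar

TASK

Take the yellow-handled bar from its blue stand and use it, moved from hole to hole of the red collar through the opening in the clear guard, to turn the collar clockwise until the press foot holds the filter cassette snugly: stop soon after you clearly feel the turning get heavier, without overtightening. Work gently and turn the collar with the bar only, not with the fingers; then put the bar back upright in its stand, let go, and leave the other things on the bench alone.

Things in the scene. Friction and masses are not known exactly. Their poses are not given: they have to be found in the camera images.
- press: White bench press fixed to the bench: base 170 x 200 x 20 mm, two steel columns 82 mm left and right, a bridge plate whose top is 124 mm above the bench, the red collar on it. Origin: centre of the base's underside; z up; the collar's axis is the vertical through it. The guard over the collar is open towards the press's own -x
- guard_gap (a point): Middle of the opening in the guard, on the circle of the holes, level with the collar's top. The fixed clear guard is a flat C-shaped ring of 21 to 65 mm radius, 3 to 8 mm above the collar's top. The opening spans 65 degrees each side of here (edges marked yellow), so the bar's axis can go at most 55 degrees to each side about the collar's axis: one stroke is not enough
- collar_hub (a point): Centre of the red collar's top face, 151 mm above the bench; turns with the collar, height fixed. Collar 104 mm in diameter, 26 mm thick, with 8 vertical round holes, 13.5 mm wide, 20 mm deep, 45 degrees apart on a circle of 36 mm radius; this point's x axis points at one hole. A screw of 10 mm radius stands at most 12 mm out of its middle
- collar (a joint): Turn of the collar in rad, growing clockwise seen from above (0 to 0.4 at the start); each rad lowers the foot 3.8 mm. Plain drag: about 4 to 7 N sideways at the hole circle, drifting slowly; it stays where it is left. Foot meets cassette somewhere between 2.4 and 3.3 (unknown bed height): feel for it. From there the push grows about 1 N per 0.06 rad. Snug: 2 to 5 N above the plain drag; from 6 N above it the cassette is damaged
- foot: Round steel foot, 52 mm in diameter, 8 mm thick, on the screw under the bridge; origin at the centre of its underside. It presses on the blue and white filter cassette (76 x 62 x 28 mm) that already lies on the bed below. Neither is handled
- bar: The loose bar, 105 mm long, about 0.09 kg, standing upright in the stand. Origin: centre of its lower end; z along the bar, up. Lower 44 mm: round steel shank 12 mm in diameter with a 4 mm tapered end; from 43 mm up: yellow square handle 14 x 14 mm, its flats facing the bar's own x and y
- bar_mid (a point): Point on the bar's axis 60 mm above its lower end, in the yellow handle: a good place to grip
- stand_mouth (a point): Centre of the mouth of the hole in the top of the fixed blue stand, a block 75 x 75 mm and 45 mm high. The hole is 13.5 mm wide and 33 mm deep, so the bar's lower end stands 12 mm above the bench; x and y axes along the block's sides
- tube_rack: Bystander: blue rack with small tubes, 90 x 125 mm, 40 mm high, origin under its centre; leave alone
- tip_box: Bystander: blue tip box with white perforated top, 85 x 120 x 59 mm, origin under its centre; leave alone
- wash_bottle: Bystander: white bottle, 64 mm in diameter, 150 mm high, origin under its centre; leave alone
- beaker: Bystander: glass beaker, 66 mm in diameter, 80 mm high, origin under its centre; leave alone
- jar: Bystander: amber jar, 52 mm in diameter, 70 mm high, origin under its centre; leave alone
- spare_cassette: Bystander: spare blue and white cassette 76 x 62 x 28 mm lying on the bench, origin under its centre; leave alone
- driver: Bystander: screwdriver with red handle lying on the bench, its axes lying level; leave alone

How it is judged:
On the way, in this order (a step that is already met when the one before it is completed fails the run):
1. the bar stands in a hole of the collar (z of bar in the frame of collar_hub between -0.03 and -0.012 m and horizontal distance between bar and collar_hub below 0.045 m), for 0.2 s.
2. the bar is out of the hole again, the collar having been turned by a stroke (z of bar in the frame of collar_hub above 0.002 m and value of joint collar above 0.5 rad), for 0.05 s.
3. the bar stands in another hole of the collar (all of step 1), for 0.2 s.
At the end, for the whole second after the job is handed in: The foot presses on the cassette with 12 to 55 N (collar snug), and the bar stands at rest in its stand, released, upright within 0.12 rad, its lower end at least 27 mm below the stand's mouth and within 6 mm of its axis (contact force between foot and anything else between 12 and 55 N and z of bar in the frame of stand_mouth below -0.027 m and horizontal distance between bar and stand_mouth below 0.006 m and angle between bar's own z axis and vertical below 0.12 rad and linear speed of bar below 0.02 m/s and velocity of joint collar below 0.05 rad/s); the robot touches nothing.
It fails at once if the cassette is overtightened (foot force above 60 N) (contact force between foot and anything else above 60 N).
It fails at once if the bar is forced against the press, collar or guard (above 45 N) (contact force between bar and press above 45 N).
It fails at once if the robot itself touches the press or turns the collar (above 4 N) (contact force between any of the fingers, the arm and press above 4 N).
It fails at once if a bystander is moved by more than 30 mm (distance of any of tube_rack, tip_box, wash_bottle, beaker, jar, spare_cassette, driver from where it was at the start of the episode above 0.03 m).
It also fails if it takes over 72 s, if anything falls off the work surface, if the arm or the gripper's body presses on something with over 40 N, if the wrist force passes 120 N, or if a joint passes its speed limit or range.

ROBOT

A 6-joint arm with a two-finger parallel gripper is mounted at the origin on the work surface. World frame = base frame: x ahead of the robot, y to its left, z up, the work surface at z = 0. Lengths are in m, angles in rad, forces in N, time in s.
With the tool pointing down it reaches from about 0.4 to 0.825 m from the base axis. Payload 7 kg.
Tool frame: the origin (TCP) lies on the centre line of the jaws, within the pads' length; the fingertips stand 22 mm ahead of it and the grasp point (between the pads) lies 3 mm ahead of it; z points along the fingers, y is the line along which they close (so a half turn about z gives the same grasp; the last joint's range is limited). The gripper opens to 88 mm and grips with 3 to 60 N. Pads are 19 mm wide; open, the fingers measure 130 mm over their backs; the gripper's body (78 mm by 193 mm) begins 47 mm behind the grasp point.
Start: joints at [1.412, 0.359, 0.012, 0, -1.224, -0.288], TCP at [0.292, 0.609, 0.249] pointing down, gripper open.
Joint ranges: [-3.07, 3.07], [-1.43, 2.12], [-1.02, 1.25], [-3.03, 1.67], [-3.05, -0], [-3.03, 3.03]. Speed limits (rad/s): [2.39, 2.39, 3.01, 3.14, 3.14, 3.14].

INTERFACE

Orientations are given as a rotation vector (axis times angle).
In Python, from plant import manip gives the robot as it stands.
- The arm moves only by the tool jog_arm, never from a script. Its argument "plan" is text: rows parted by semicolons, each of 5 numbers parted by spaces: the closure in counts, from 0 (fully open) to 255 (shut), then the shift along the world's x, y, z scaled (see below), then the turn about the world's z scaled (see below). A call has 1 to 10 rows; each row is the pose to reach, as a shift and turn from the pose commanded when the call began; what a row does not reach only later rows make up. The controller multiplies each number of a shift by 200 mm and each number of a turn by 90 degrees. A row lasts 1/8 s, in which the tool goes at most 62.5 mm and 10.7 degrees, less where a joint would pass 70% of its speed; a pose out of reach is approached as far as the arm can. A call with a number of a shift or a turn outside -1 to 1 is refused whole. A call with a gripper value outside its range is refused whole. The fingers move at their own pace and stop on an object; "squeeze" is the grip in N (left out, the last holds). Time passes only in rows, so rows that repeat a pose let the fingers close. It gives the time, the measured TCP pose, the force, the opening and the grip force at its end, in the units of the state.
- manip.get_obs(): the state, without advancing time (a new reading comes with each control period).
- manip.get_image(name): name is "scene" or "top" or "wrist"; returns the picture (420x560x3 uint8, red, green, blue); there is no depth.
- manip.camera_params(name): a dict with "fov_y" (degrees; the focal length in pixels is half the picture's height over the tangent of half this angle, whatever the lens; pixels are square), "cx", "cy" (the principal point, pixels), "k1" (the pictures are not rectified: a ray, as slopes to the right and down, at radius r is drawn at 1 + k1 r^2 times it, then the intrinsics apply), "world_from_camera" (4x4, takes a point from camera to world coordinates); the wrist camera has in their place "mount" (4x4, takes a point from camera to tool coordinates, whose origin is the TCP and whose axes are the flange's). Camera axes: x right, y down, z forward; pixel columns grow to the right and rows downward; lengths in m; the calibration is good to about 2 mm. A picture is of the moment at which its call begins: read the wrist's pose just before it. camera_params takes no time and is no camera call.
- manip.hand_in(): hands the job in; it is judged then, once.
Trained networks look in the newest picture that a camera, given by its name, has taken for a name from the list of things; names that differ only in an ending like _2 or _b are one class to them, and where a whole thing is asked for, a point or a joint stands for the part that bears it (a point fixed in the world has none). Each returns a list of dicts, best first, with "p" (0 to 1); they miss things now and then, are a little off and sometimes report something else, mostly with a low value. They report only what shows in the picture. A call takes as long as a camera call.
- manip.regions_of(camera, label): "region" (420x560 bool, what is visible of it).
- manip.spot_point(camera, label): "xyz" ([x, y, z] in m, in the coordinates of the camera as it stood for that picture, good to about 4 mm: a listed point, or the origin of a listed thing).
The state is a dict: "t": time; "q": joint angles; "joint_vel": joint speeds; "effort": joint torques, N m; "position": TCP position; "eef_rot": TCP orientation; "force": force on the tool from outside, world axes, zero at the start; "wrist_torque": the same for the moment, N m; "width": finger opening in m; "grasp_force": force on a finger pad.
Only numpy, scipy, OpenCV 4.12 (cv2) and the standard library are available. Lean on these libraries where they do the work, as an engineer would, in place of code of your own. Each camera call takes 0.05 s, during which the arm holds its last target. There are 200 camera calls.

## Working session

There is one attempt and no reset: what is moved stays moved. The work goes in short steps, Python scripts to look and compute and a tool call to move; the robot and the scene stay as the last step left them, time stands still between calls to the robot, and variables do not carry over. Pictures are saved under pics/ and viewed, at most 10 in all, crops included, and the job is handed in when it is done.

Besides the shell and the picture viewer there is one more tool, called as name(argument=value, ...) on one line, values as JSON. jog_arm: Moves the arm, as the interface text tells. Shifts and turns lie within -1 to 1; 1 stands for 200 mm of shift or 90 degrees of turn. Its arguments: {"type":"object","properties":{"plan":{"type":"string"},"squeeze":{"type":"number"}},"required":["plan"]}

```bash
mkdir -p pics
cat > h.py <<'E'
import numpy as np, cv2
from plant import manip
from scipy.spatial.transform import Rotation as R
def T(o):
    M=np.eye(4);M[:3,:3]=R.from_rotvec(o['eef_rot']).as_matrix();M[:3,3]=o['position'];return M
def cam(name,o=None):
    c=manip.camera_params(name)
    W=np.array(c['world_from_camera']) if 'world_from_camera' in c else T(o)@np.array(c['mount'])
    f=210/np.tan(np.radians(c['fov_y'])/2)
    return c,W,f
def snap(name,fn=None):
    o=manip.get_obs();im=manip.get_image(name)
    if fn: cv2.imwrite('pics/'+fn,im[:,:,::-1])
    return o,im
def spot(name,label,o):
    c,W,f=cam(name,o)
    return [(round(d['p'],2),np.round((W@np.append(d['xyz'],1))[:3],4)) for d in manip.spot_point(name,label)]
def proj(name,P,o=None):
    c,W,f=cam(name,o);p=np.linalg.inv(W)@np.append(P,1);s=p[:2]/p[2];s=s*(1+c['k1']*(s@s));return s*f+[c['cx'],c['cy']]
def ray(name,uv,o=None):
    c,W,f=cam(name,o);d=(np.array(uv,float)-[c['cx'],c['cy']])/f;s=d.copy()
    for _ in range(20): s=d/(1+c['k1']*(s@s))
    return W[:3,3],W[:3,:3]@np.append(s,1)
def atz(name,uv,z,o=None):
    p,d=ray(name,uv,o);return p+d*(z-p[2])/d[2]
E
python3 - <<'E'
from h import *
for n in ['top','scene']:
    o,im=snap(n,n+'0.png')
    for l in ['press','guard_gap','collar_hub','bar','bar_mid','stand_mouth']: print(n,l,spot(n,l,o)[:2])
print(o['t'],o['position'],o['eef_rot'],o['width'],o['force'])
for n in ['tube_rack','tip_box','wash_bottle','beaker','jar','spare_cassette','driver']: print(n,spot('scene',n,o)[:1])
E
```

```text
top press [(0.25, array([ 0.7732, -0.0822, -0.0034]))]
top guard_gap [(0.82, array([0.4734, 0.1231, 0.1474])), (0.45, array([ 0.5085, -0.1924,  0.0105]))]
top collar_hub [(0.84, array([0.5097, 0.1191, 0.1534]))]
top bar [(0.52, array([ 0.5072, -0.1982,  0.0103])), (0.19, array([ 0.3895,  0.3592, -0.0006]))]
top bar_mid [(0.62, array([ 0.5064, -0.1964,  0.0708]))]
top stand_mouth [(0.91, array([ 0.5123, -0.199 ,  0.0455]))]
scene press [(0.68, array([0.5142, 0.1182, 0.0022]))]
scene guard_gap [(0.88, array([0.4701, 0.1216, 0.1524])), (0.57, array([ 0.5118, -0.1929,  0.0441]))]
scene collar_hub [(0.54, array([0.513 , 0.1185, 0.1525])), (0.27, array([0.4691, 0.1203, 0.1513]))]
scene bar [(0.65, array([ 0.5092, -0.1955,  0.0158])), (0.56, array([7.469e-01, 2.954e-01, 4.000e-04]))]
scene bar_mid [(0.71, array([ 0.5068, -0.1939,  0.0704]))]
scene stand_mouth [(0.79, array([ 0.5096, -0.1923,  0.0441]))]
0.35 [0.29162986 0.60864003 0.24832607] [ 3.06309160e+00 -6.96038282e-01 -9.37105864e-05] 0.08781797391004012 [-1.04460515  0.10355917 -0.0945249 ]
tube_rack [(0.76, array([0.3896, 0.3588, 0.0009]))]
tip_box [(0.72, array([ 0.7754, -0.0828,  0.0016]))]
wash_bottle [(0.83, array([7.466e-01, 2.952e-01, 6.000e-04]))]
beaker [(0.91, array([ 0.6061, -0.3542,  0.0012]))]
jar [(0.89, array([ 4.136e-01, -4.151e-01,  1.000e-04]))]
spare_cassette [(0.69, array([0.6622, 0.3841, 0.    ]))]
driver [(0.83, array([ 0.7393, -0.2671,  0.003 ]))]
```

View pics/top0.png

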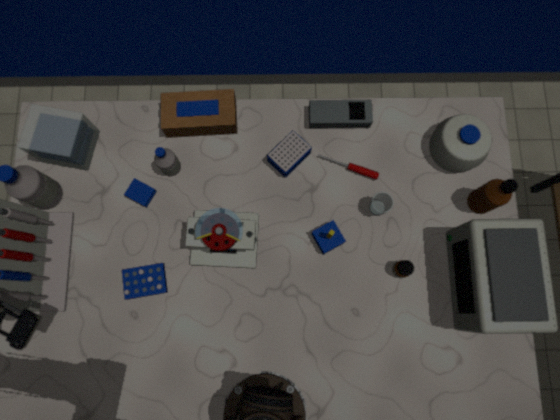

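View pics/scene0.png

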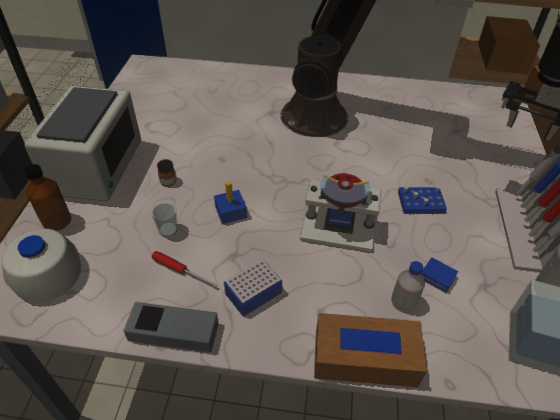

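The top picture shows the collar at about (218,235) with the guard open toward the robot, and the stand at (327,236). The networks agree with this, so I'll move toward the press for a wrist view.

jog_arm(plan="0 0.1 -0.3 0.1 0.1;0 0.2 -0.6 0.2 0.2;0 0.3 -0.9 0.25 0.284;0 0.35 -1 0.25 0.284")

```text
t: 1.55
position: [0.3623, 0.4065, 0.3003]
eef_rot: [-3.139, -0.001, -0.002]
force: [-0.7, 0.9, 1.0]
width: 0.0877
grasp_force: 0.0
```

jog_arm(plan="0 0.1 -0.3 0 0;0 0.15 -0.6 0 0;0 0.2 -0.9 0 0;0 0.25 -1 0 0")

```text
t: 2.05
position: [0.4115, 0.2059, 0.2993]
eef_rot: [-3.14, 0.004, -0.002]
force: [-0.2, 1.3, 0.2]
width: 0.0877
grasp_force: 0.0
```

Run:
```python
from h import *
o,im=snap('wrist','w1.png')
print(o['t'],o['position'],o['eef_rot'],o['q'])
c,W,f=cam('wrist',o);print(np.round(c['mount'],3),f)
for l in ['guard_gap','collar_hub','press']: print(l,spot('wrist',l,o)[:2])
```

```text
2.05 [0.41149237 0.20587982 0.29931717] [-3.14040672e+00  3.71083422e-03 -1.51849617e-03] [ 8.93892082e-01 -3.78655035e-02 -3.55096085e-01  1.51685038e-05
 -1.25203755e+00  6.74536221e-01]
[[-0.    -0.96  -0.279  0.075]
 [ 1.    -0.001  0.     0.   ]
 [-0.    -0.279  0.96  -0.136]
 [ 0.     0.     0.     1.   ]] 370.967745144707
guard_gap [(0.67, array([ 5.134e-01,  1.174e-01, -3.000e-04])), (0.61, array([0.4718, 0.1217, 0.1528]))]
collar_hub [(0.58, array([0.5093, 0.121 , 0.1484]))]
press [(0.66, array([0.5073, 0.1184, 0.1487])), (0.58, array([ 0.5142,  0.1147, -0.0018]))]
```

View pics/w1.png

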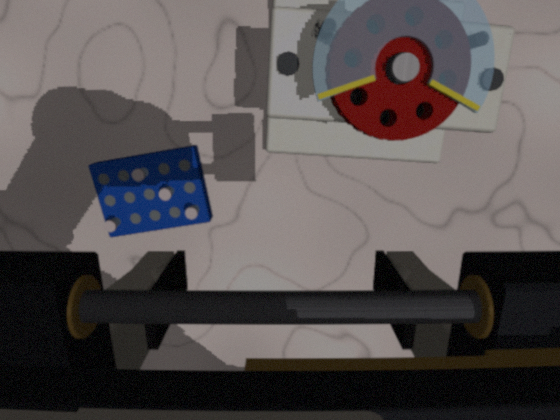

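The wrist picture shows three holes in the opening at (359,97), (388,118) and (425,110), with yellow edges on both sides. I'll centre the view and fit the model.

jog_arm(plan="0 0.1 -0.2 0 0;0 0.2 -0.42 0 0;0 0.2 -0.42 0 0;0 0.2 -0.42 0 0")

```text
t: 2.75
position: [0.4517, 0.1254, 0.2984]
eef_rot: [3.142, -0.001, -0.0]
force: [0.1, 0.2, 0.7]
width: 0.0878
grasp_force: 0.0
```

Run:
```python
from h import *
o,im=snap('wrist','w2.png')
print(o['t'],o['position'],o['joint_vel'].max() if hasattr(o['joint_vel'],'max') else 0)
for l in ['guard_gap','collar_hub','press']: print(l,spot('wrist',l,o)[:2])
u,v=proj('wrist',[0.51,0.119,0.151],o);print(u,v)
u,v=int(u),int(v)
c=im[max(v-110,0):v+110,u-130:u+130];print(max(v-110,0),u-130)
cv2.imwrite('pics/w2c.png',cv2.resize(c[:,:,::-1],None,fx=3,fy=2.7 if 0 else 3,interpolation=cv2.INTER_CUBIC)[:600,:800])
```

```text
2.75 [0.45166233 0.12542689 0.29838204] 0.017910400105153285
guard_gap [(0.91, array([0.4717, 0.1175, 0.1512])), (0.61, array([0.5105, 0.1178, 0.0762]))]
collar_hub [(0.7, array([0.5096, 0.1188, 0.1467]))]
press [(0.92, array([ 0.5104,  0.1169, -0.0013]))]
288.0669907065022 124.54177476572099
14 158
```

View pics/w2c.png

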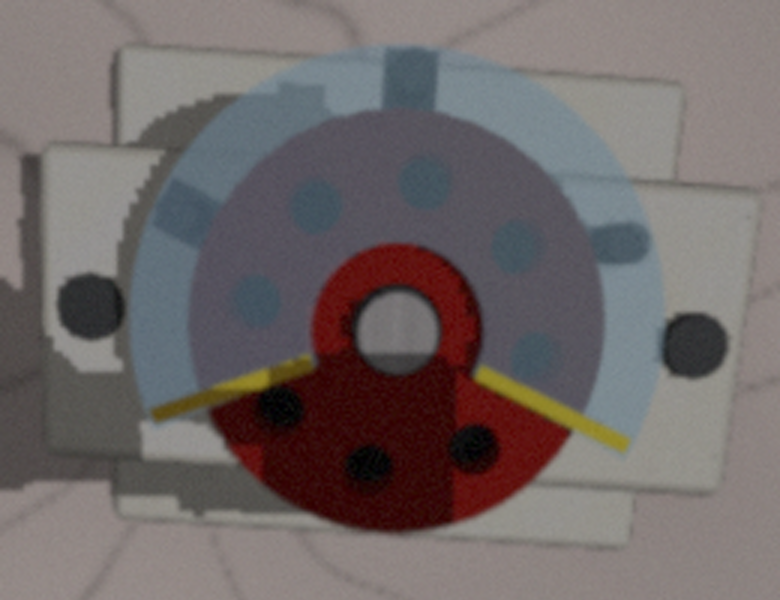

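The crop shows all eight holes around the screw at about (398,330), three of them inside the opening. I'll fit them to the known circle.

Run:
```python
from h import *
from scipy.optimize import least_squares
o=manip.get_obs()
px=np.array([(280,406),(369,464),(474,448),(534,355),(515,246),(425,182),(315,206),(256,301)])/3+[158,14]
P=np.array([atz('wrist',p,.151,o)[:2] for p in px]);print(np.round(P,4))
k=np.arange(8)*np.pi/4
fun=lambda x:(P-(x[:2]+x[3]*np.c_[np.cos(k+x[2]),np.sin(k+x[2])])).ravel()
r=least_squares(fun,[.51,.119,2.5,.036]);print(r.x,np.degrees(r.x[2]),np.abs(r.fun).max())
# columns & yellow edges -> yaw
a=[atz('wrist',np.array(p)/3+[158,14],.124,o)[:2] for p in [(90,306),(694,346)]]
d=a[0]-a[1];print('col',a,np.degrees(np.arctan2(d[1],d[0])),(a[0]+a[1])/2)
a=[atz('wrist',np.array(p)/3+[158,14],.159,o)[:2]-r.x[:2] for p in [(155,415),(310,360),(478,370),(626,445)]]
print([(np.degrees(np.arctan2(q[1],q[0])),np.hypot(*q)) for q in a])
```

```text
[[0.4913 0.1473]
 [0.4764 0.1247]
 [0.4805 0.0977]
 [0.5041 0.0832]
 [0.5305 0.0889]
 [0.5454 0.1112]
 [0.5398 0.1379]
 [0.5173 0.1528]]
[0.51066134 0.11795784 2.16552543 0.03537716] 124.07546769267199 0.0008153310016917326
col [array([0.51526448, 0.20070343]), array([0.50469141, 0.03504285])] 86.3481243832741 [0.50997794 0.11787314]
[(np.float64(108.99859582675465), np.float64(0.06321991741059686)), (np.float64(108.7856843518708), np.float64(0.0223702497658077)), (np.float64(-115.67235949682357), np.float64(0.02211329170341837)), (np.float64(-115.95107844209723), np.float64(0.06391921861417815))]
```

jog_arm(plan="0 0 -0.3 0 0;0 0 -0.6 0 0;0 0 -0.9 0 0;0 0 -1 0 0")

```text
t: 3.45
position: [0.4513, -0.0771, 0.2987]
eef_rot: [3.141, -0.003, 0.0]
force: [0.1, 1.0, 0.0]
width: 0.088
grasp_force: 0.0
```

jog_arm(plan="0 0 -0.3 0 0;0 0 -0.6 0 0;0 0 -0.6 0 0;0 0 -0.6 0 0")

```text
t: 3.95
position: [0.4517, -0.195, 0.2984]
eef_rot: [-3.141, 0.002, 0.001]
force: [0.0, 0.6, 0.9]
width: 0.0874
grasp_force: 0.0
```

Run:
```python
from h import *
o,im=snap('wrist','w3.png')
print(o['t'],o['position'],o['q'])
for l in ['bar','bar_mid','stand_mouth']: print(l,spot('wrist',l,o)[:2])
u,v=proj('wrist',[0.51,-.195,0.1],o);print(u,v)
u,v=int(u),int(v);y=max(v-90,0)
print(y,u-100)
cv2.imwrite('pics/w3c.png',cv2.resize(im[y:y+180,u-100:u+100,::-1],None,fx=3,fy=3,interpolation=cv2.INTER_CUBIC))
```

```text
3.95 [ 0.45169023 -0.19496986  0.29835892] [-7.16991251e-03  2.18506637e-02 -2.98112406e-01 -2.18026278e-04
 -1.25118593e+00  1.57686637e+00]
bar [(0.54, array([ 0.509 , -0.1954,  0.0066]))]
bar_mid [(0.52, array([ 0.5127, -0.1969,  0.069 ])), (0.35, array([ 0.511 ,  0.119 , -0.0028]))]
stand_mouth [(0.9, array([ 0.5123, -0.1937,  0.0475]))]
279.5639782436515 121.10888215358749
31 179
```

View pics/w3c.png

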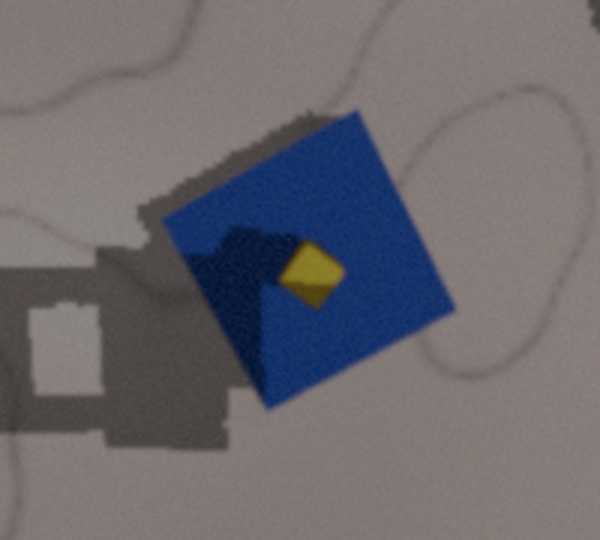

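The crop shows the stand square with the yellow handle's top face centred near (312,266), rotated roughly 50°. Next I'll measure it precisely.

Run:
```python
from h import *
o=manip.get_obs()
im=cv2.imread('pics/w3.png').astype(int)
b,g,r=im[...,0],im[...,1],im[...,2]
m=((r>1.8*b)&(g>1.5*b)&(r>60));m[:31]=0;m[212:]=0;m[:,:179]=0;m[:,380:]=0
top=m&(r>140);print(m.sum(),top.sum(),r[m].min(),r[m].max())
for k in (m,top):
    q=cv2.minAreaRect(np.argwhere(k)[:,::-1].astype(np.float32));
    B=np.array([atz('wrist',p,.117,o)[:2] for p in cv2.boxPoints(q)]);d=np.diff(B,axis=0)
    print(np.round(B,4),B.mean(0),np.degrees(np.arctan2(d[:,1],d[:,0]))%90,np.hypot(*d.T))
c=np.array([(357,110),(455,309),(268,409),(164,218)])/3+[179,31]
C=np.array([atz('wrist',p,.045,o)[:2] for p in c]);d=np.diff(C,axis=0)
print('stand',C.mean(0),np.hypot(*d.T),np.degrees(np.arctan2(d[:,1],d[:,0]))%90)
for B in ([.51,-.195,.117],): print(proj('wrist',B,o))
```

```text
261 0 61 140
[[ 0.5092 -0.1867]
 [ 0.5201 -0.1945]
 [ 0.5123 -0.2059]
 [ 0.5014 -0.1982]] [ 0.51076081 -0.19631367] [54.34957306 55.82780323 54.87503544] [0.01336176 0.01379678 0.01344556]
[[0.6091 0.0307]
 [0.6091 0.0307]
 [0.6091 0.0307]
 [0.6091 0.0307]] [0.6090906  0.03066355] [0. 0. 0.] [0. 0. 0.]
stand [ 0.50991082 -0.19706199] [0.07378085 0.07374375 0.07406838] [28.11546716 28.37410908 28.01983285]
[280.881614   122.67852957]
```

jog_arm(plan="0 0.08 0 -0.1 0.116;0 0.16 0 -0.25 0.232;0 0.24 -0.01 -0.4 0.348;0 0.292 -0.01 -0.55 0.464;0 0.292 -0.01 -0.6 0.578;0 0.292 -0.01 -0.6 0.578")

```text
t: 4.9
position: [0.5099, -0.1962, 0.1778]
eef_rot: [-2.823, -1.377, 0.003]
force: [0.2, 0.1, 0.9]
width: 0.0874
grasp_force: 0.0
```

jog_arm(plan="0 0 0 -0.2 0;0 0 0 -0.4 0;0 0 0 -0.51 0;0 0 0 -0.51 0;200 0 0 -0.51 0;255 0 0 -0.51 0;255 0 0 -0.51 0;255 0 0 -0.51 0", squeeze=30)

```text
t: 5.9
position: [0.5103, -0.1973, 0.0771]
eef_rot: [2.824, 1.376, 0.001]
force: [0.9, 0.5, -0.2]
width: 0.0532
grasp_force: 0.0
```

jog_arm(plan="255 0 0 0 0;255 0 0 0 0;255 0 0 0 0;255 0 0 0 0;255 0 0 0 0;255 0 0 0 0;255 0 0 0 0;255 0 0 0 0")

```text
t: 6.9
position: [0.51, -0.1973, 0.0765]
eef_rot: [-2.824, -1.377, 0.0]
force: [-0.7, -0.0, -0.5]
width: 0.0137
grasp_force: 30.0
```

jog_arm(plan="255 0 0 0.05 0;255 0 0 0.15 0;255 0 0 0.35 0;255 0 0.1 0.6 0;255 0 0.3 0.87 -0.1;255 -0.05 0.6 0.87 -0.2;255 -0.1 0.8 0.87 -0.2;255 -0.146 0.8 0.87 -0.2")

```text
t: 7.9
position: [0.4804, -0.0351, 0.2516]
eef_rot: [-3.003, -0.923, -0.003]
force: [0.2, 0.2, -0.8]
width: 0.014
grasp_force: 30.0
```

jog_arm(plan="255 0 0.25 0 0;255 0 0.5 0 0;255 0 0.6725 -0.05 0;255 0 0.6725 -0.1 0;255 0 0.6725 -0.1 0;255 0 0.6725 -0.1 0")

```text
t: 8.65
position: [0.481, 0.0963, 0.231]
eef_rot: [3.005, 0.916, 0.0]
force: [-0.1, 0.5, 0.0]
width: 0.0137
grasp_force: 30.0
```

Run:
```python
from h import *
o,im=snap('wrist','w4.png')
print(o['t'],o['position'],o['eef_rot'],o['q'],o['force'])
cv2.imwrite('pics/w4c.png',cv2.resize(im[60:320,140:420,::-1],None,fx=2.3,fy=2.3,interpolation=cv2.INTER_CUBIC))
print(spot('wrist','bar',o)[:2],spot('wrist','collar_hub',o)[:2])
for p in ([.5105,.1174,.151],[.4807,.0972,.151],o['position']-[0,0,.0645]): print((proj('wrist',p,o)-[140,60])*2.3)
```

```text
8.65 [0.48099707 0.0962663  0.23098449] [3.00478515e+00 9.16371102e-01 3.18365980e-04] [ 5.99431849e-01  6.51435785e-02 -4.10150044e-01  2.61931763e-04
 -1.09536324e+00  1.56326602e+00] [-0.13297485  0.47826375  0.00883257]
[(0.85, array([0.4783, 0.0952, 0.1633]))] [(0.53, array([0.4828, 0.0985, 0.2251]))]
[317.54152817 252.01186999]
[318.27138748 385.0571674 ]
[321.83673371 406.28489771]
```

View pics/w4c.png

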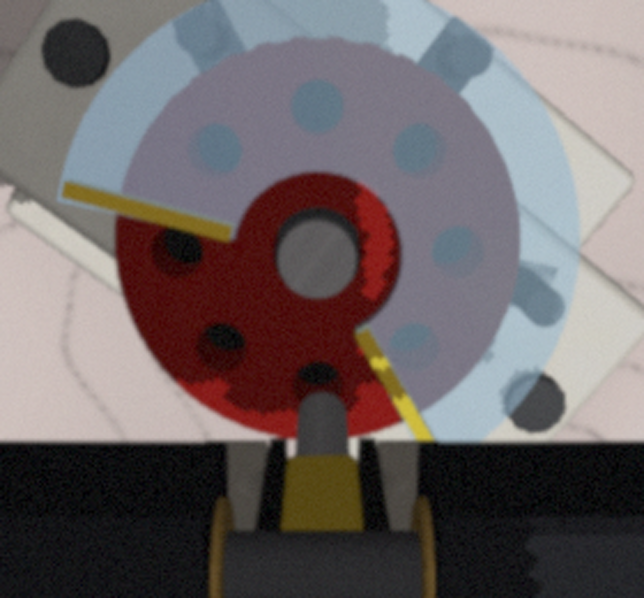

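The crop shows the bar tip at about (322,405), just behind and slightly right of its target hole centred near (318,383). Prediction agrees well. I'll refine the hub from this view.

Run:
```python
from h import *
from scipy.optimize import least_squares
o=manip.get_obs()
px=np.array([(182,247),(222,337),(318,383),(414,343),(457,249),(417,148),(317,105),(217,148)])/2.3+[140,60]
k=np.arange(8)*np.pi/4
for z in (.151,.149):
    P=np.array([atz('wrist',p,z,o)[:2] for p in px])
    fun=lambda x:(P-(x[:2]+x[3]*np.c_[np.cos(k+x[2]),np.sin(k+x[2])])).ravel()
    r=least_squares(fun,[.51,.119,2.2,.036]);print(r.x,np.degrees(r.x[2]),np.abs(r.fun).max())
    print('hole',r.x[:2]+.036*np.array([np.cos(r.x[2]+np.pi/2),np.sin(r.x[2]+np.pi/2)]))
# tip by shank: centre column at (322), find bar axis lateral
print('tip',atz('wrist',np.array([322,406])/2.3+[140,60],.1665,o), o['position'])
```

```text
[0.51156898 0.11821326 2.15802873 0.03543458] 123.6459384106417 0.000933054640937292
hole [0.48159979 0.09826712]
[0.51127734 0.11802622 2.15802873 0.03576224] 123.64593840207112 0.0009416824930174039
hole [0.48130816 0.09808009]
tip [0.48117984 0.09659016 0.1665    ] [0.48107649 0.09655986 0.23102357]
```

jog_arm(plan="255 0 0.006 -0.03 0;255 0 0.006 -0.06 0;255 0 0.006 -0.075 0;255 0 0.006 -0.09 0;255 0 0.006 -0.09 0")

```text
t: 9.43
position: [0.4808, 0.0984, 0.2123]
eef_rot: [3.004, 0.918, -0.001]
force: [0.2, -1.1, -0.2]
width: 0.0138
grasp_force: 30.0
```

jog_arm(plan="255 0 0 -0.015 0;255 0 0 -0.03 0;255 0 0 -0.045 0;255 0 0 -0.06 0;255 0 0 -0.07 0;255 0 0 -0.07 0;255 0 0 -0.07 0")

```text
t: 10.3
position: [0.4809, 0.0985, 0.1987]
eef_rot: [-3.004, -0.918, -0.0]
force: [-1.1, -0.1, -0.1]
width: 0.014
grasp_force: 30.0
```

```bash
cat >> h.py <<'E'
def table(C,a0,angs,r=.036):
    "shifts (scaled) from hole at angle a0 to a0-ang, clockwise"
    f=lambda a:np.array([np.cos(a),np.sin(a)])*r
    for a in angs: print(a,np.round((f(np.radians(a0-a))-f(np.radians(a0)))/.2,4),round(-a/90,4))
E
python3 - <<'E'
from h import *
table(0,213.4,[5,12,20,28,36,44])
print();table(0,213.4-44,[8,16,24,32,39,44])
E
```

```text
5 [-0.0081  0.0135] -0.0556
12 [-0.0173  0.0334] -0.1333
20 [-0.0248  0.0574] -0.2222
28 [-0.0289  0.0821] -0.3111
36 [-0.0295  0.1073] -0.4
44 [-0.0267  0.1322] -0.4889

8 [0.0063 0.0243] -0.0889
16 [0.016  0.0475] -0.1778
24 [0.0288 0.0691] -0.2667
32 [0.0444 0.0887] -0.3556
39 [0.0603 0.104 ] -0.4333
44 [0.0727 0.1136] -0.4889
```

jog_arm(plan="255 -0.0081 0.0135 0 -0.0556;255 -0.0173 0.0334 0 -0.1333;255 -0.0248 0.0574 0 -0.2222;255 -0.0289 0.0821 0 -0.3111;255 -0.0295 0.1073 0 -0.4;255 -0.0267 0.1322 0 -0.4889")

```text
t: 11.05
position: [0.4752, 0.1236, 0.1987]
eef_rot: [3.126, -0.281, -0.001]
force: [1.2, -6.7, 0.5]
width: 0.0136
grasp_force: 30.0
```

jog_arm(plan="255 0.0063 0.0243 0 -0.0889;255 0.016 0.0475 0 -0.1778;255 0.0288 0.0691 0 -0.2667;255 0.0444 0.0887 0 -0.3556;255 0.0603 0.104 0 -0.4333;255 0.0727 0.1136 0 -0.4889")

```text
t: 11.8
position: [0.4889, 0.1465, 0.1984]
eef_rot: [2.793, -1.43, -0.002]
force: [-4.2, -3.3, 2.9]
width: 0.0141
grasp_force: 30.0
```

jog_arm(plan="255 0 0 0 0;255 0 0 0.08 0;255 0 0 0.16 0;255 0 0 0.163 0.1;255 -0.02 -0.06 0.163 0.22;255 -0.03 -0.1 0.163 0.33;255 -0.04 -0.16 0.163 0.44;255 -0.045 -0.24 0.163 0.55;255 -0.045 -0.245 0.163 0.66;255 -0.045 -0.245 0.163 0.77")

```text
t: 13.05
position: [0.4822, 0.099, 0.2331]
eef_rot: [-3.111, -0.427, -0.006]
force: [0.2, 0.4, -0.7]
width: 0.0143
grasp_force: 30.0
```

jog_arm(plan="255 0 0 0 0.11;255 0 0 0 0.208;255 0 0 0 0.208;255 0 0 0 0.208")

```text
t: 13.55
position: [0.4816, 0.0989, 0.232]
eef_rot: [-3.005, -0.914, -0.003]
force: [-0.6, 0.2, -1.0]
width: 0.0137
grasp_force: 30.0
```

Run:
```python
from h import *
o,im=snap('wrist','w5.png')
print(o['t'],o['position'],o['eef_rot'],o['force'])
cv2.imwrite('pics/w5c.png',cv2.resize(im[60:320,140:420,::-1],None,fx=2.3,fy=2.3,interpolation=cv2.INTER_CUBIC))
for p in ([.511,.118,.151],o['position']-[0,0,.0645]): print((proj('wrist',p,o)-[140,60])*2.3)
```

```text
13.55 [0.48156287 0.09888535 0.23204089] [-3.00532810e+00 -9.13853588e-01 -2.74923059e-03] [-0.57456835  0.17215488 -0.98205383]
[323.73057367 256.28442652]
[321.86042416 406.68310267]
```

View pics/w5c.png

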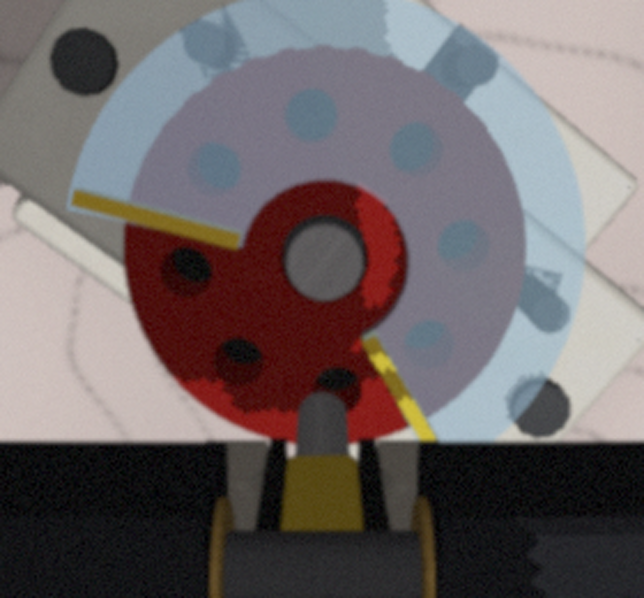

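The collar has moved: the next hole is at about (338,386), right of the bar tip at (322,405). I'll fit again.

Run:
```python
from h import *
from scipy.optimize import least_squares
o=manip.get_obs()
pts={-1:(430,342),-2:(463,241),-3:(415,147),-4:(310,113),-5:(214,165),-6:(190,266),-7:(240,353),0:(338,388)}
for use in ([-1,-2,-3,-4,-5],list(pts)):
    k=-np.array(use)*np.pi/4
    P=np.array([atz('wrist',np.array(pts[i])/2.3+[140,60],.150,o)[:2] for i in use])
    fun=lambda x:(P-(x[:2]+x[3]*np.c_[np.cos(k+x[2]),np.sin(k+x[2])])).ravel()
    r=least_squares(fun,[.51,.119,3.74,.036]);print(r.x,np.degrees(r.x[2]),np.abs(r.fun).max())
    a=r.x[2]
    for C in (r.x[:2],[.511,.118]): print('hole',np.array(C)+.036*np.array([np.cos(a),np.sin(a)]))
```

```text
[0.51086798 0.11776683 3.83044552 0.03608365] 219.46836214697515 0.0003995183904865751
hole [0.48307686 0.09488335]
hole [0.48320887 0.09511653]
[0.51121943 0.11776259 3.82562638 0.03578746] 219.1922458370444 0.0009172525998538683
hole [0.48331835 0.09501331]
hole [0.48309892 0.09525072]
```

jog_arm(plan="255 0.008 -0.019 0 0.06;255 0.008 -0.019 -0.04 0.06;255 0.008 -0.019 -0.07 0.06;255 0.008 -0.019 -0.085 0.06;255 0.008 -0.019 -0.1 0.06;255 0.008 -0.019 -0.1 0.06")

```text
t: 14.35
position: [0.4826, 0.0948, 0.211]
eef_rot: [2.958, 1.059, -0.0]
force: [-1.1, 0.2, -0.7]
width: 0.0136
grasp_force: 30.0
```

jog_arm(plan="255 0 0 -0.015 0;255 0 0 -0.03 0;255 0 0 -0.045 0;255 0 0 -0.06 0;255 0 0 -0.065 0;255 0 0 -0.065 0;255 0 0 -0.065 0")

```text
t: 15.22
position: [0.4827, 0.0947, 0.1982]
eef_rot: [2.958, 1.059, 0.0]
force: [-0.4, 0.3, -1.0]
width: 0.0138
grasp_force: 30.0
```

Run:
```python
from h import *
table(0,219.2,[5,12,19,26]);print()
table(0,193.2,[6,12,18]);print();table(0,175.2,[4,8,12]);print()
table(0,163.2,[4,8,12]);print();table(0,151.2,[4,8,12]);table(0,139.2,[4,8,12])
```

```text
5 [-0.0094  0.0126] -0.0556
12 [-0.0206  0.0315] -0.1333
19 [-0.0294  0.0516] -0.2111
26 [-0.0358  0.0727] -0.2889

6 [-0.0033  0.0185] -0.0667
12 [-0.0047  0.0373] -0.1333
18 [-0.0041  0.0562] -0.2

4 [0.0015 0.0125] -0.0444
8 [0.0038 0.0248] -0.0889
12 [0.0071 0.037 ] -0.1333

4 [0.004  0.0119] -0.0444
8 [0.0089 0.0235] -0.0889
12 [0.0146 0.0347] -0.1333

4 [0.0064 0.0108] -0.0444
8 [0.0136 0.0211] -0.0889
12 [0.0215 0.0309] -0.1333
4 [0.0085 0.0092] -0.0444
8 [0.0177 0.0178] -0.0889
12 [0.0274 0.0258] -0.1333
```

jog_arm(plan="255 -0.0094 0.0126 0 -0.0556;255 -0.0206 0.0315 0 -0.1333;255 -0.0294 0.0516 0 -0.2111;255 -0.0358 0.0727 0 -0.2889")

```text
t: 15.72
position: [0.4757, 0.1085, 0.1983]
eef_rot: [3.119, 0.36, 0.0]
force: [3.5, -5.4, -1.9]
width: 0.014
grasp_force: 30.0
```

```bash
cat >> h.py <<'E'
def feel(n=5,C=(.511,.1178)):
    for i in range(n):
        o=manip.get_obs();p=o['position'][:2]-np.array(C);a=np.arctan2(p[1],p[0]);f=o['force'][:2]
        print(round(o['t'],2),'ang %.2f r %.4f'%(np.degrees(a)%360,np.hypot(*p)),'tan %.2f rad %.2f z %.2f'%(-f@[np.sin(a),-np.cos(a)],f@[np.cos(a),np.sin(a)],o['force'][2]))
        if i<n-1: manip.get_image('wrist')
E
python3 -c "from h import *;feel()"
```

```text
15.72 ang 194.78 r 0.0365 tan 6.09 rad -2.04 z -1.92
15.78 ang 194.00 r 0.0364 tan 3.05 rad -1.63 z -1.07
15.82 ang 194.00 r 0.0364 tan 3.97 rad -1.26 z -0.95
15.88 ang 193.98 r 0.0364 tan 3.10 rad -1.30 z -1.65
15.93 ang 193.98 r 0.0364 tan 4.16 rad -1.80 z -0.46
```

jog_arm(plan="255 -0.0018 0.0093 0 -0.0333;255 -0.0033 0.0185 0 -0.0667;255 -0.0042 0.0279 0 -0.1;255 -0.0047 0.0373 0 -0.1333")

```text
t: 16.42
position: [0.4745, 0.116, 0.1983]
eef_rot: [3.14, 0.04, -0.0]
force: [2.0, -5.1, 0.4]
width: 0.0138
grasp_force: 30.0
```

```bash
python3 -c "
from h import *;feel(4)
for a in (181.2,173.2,165.2,157.2,149.2,141.2,133.2):table(0,a,[2,4,6,8])"
```

```text
16.43 ang 182.78 r 0.0365 tan 5.17 rad -1.72 z 0.41
16.48 ang 182.42 r 0.0365 tan 3.95 rad -1.05 z 0.21
16.52 ang 182.42 r 0.0365 tan 4.83 rad -1.97 z -0.02
16.57 ang 182.39 r 0.0365 tan 4.82 rad -1.01 z 0.41
2 [-0.      0.0063] -0.0222
4 [0.0002 0.0126] -0.0444
6 [0.0006 0.0188] -0.0667
8 [0.0012 0.0251] -0.0889
2 [0.0009 0.0062] -0.0222
4 [0.0019 0.0124] -0.0444
6 [0.0032 0.0186] -0.0667
8 [0.0047 0.0247] -0.0889
2 [0.0017 0.006 ] -0.0222
4 [0.0036 0.012 ] -0.0444
6 [0.0058 0.0179] -0.0667
8 [0.0081 0.0238] -0.0889
2 [0.0025 0.0057] -0.0222
4 [0.0053 0.0114] -0.0444
6 [0.0082 0.017 ] -0.0667
8 [0.0113 0.0224] -0.0889
2 [0.0033 0.0053] -0.0222
4 [0.0068 0.0106] -0.0444
6 [0.0105 0.0157] -0.0667
8 [0.0143 0.0206] -0.0889
2 [0.004  0.0048] -0.0222
4 [0.0082 0.0095] -0.0444
6 [0.0126 0.014 ] -0.0667
8 [0.0171 0.0184] -0.0889
2 [0.0047 0.0042] -0.0222
4 [0.0095 0.0083] -0.0444
6 [0.0144 0.0122] -0.0667
8 [0.0195 0.0159] -0.0889
```

jog_arm(plan="255 0 0.0063 0 -0.0222;255 0.0002 0.0126 0 -0.0444;255 0.0006 0.0188 0 -0.0667;255 0.0012 0.0251 0 -0.0889")

```text
t: 17.08
position: [0.4747, 0.1213, 0.1983]
eef_rot: [3.136, -0.179, -0.001]
force: [1.2, -5.2, 0.9]
width: 0.0139
grasp_force: 30.0
```

```bash
python3 -c "
from h import *;feel(4)"
```

```text
17.07 ang 174.56 r 0.0365 tan 5.06 rad -1.67 z 0.87
17.12 ang 174.32 r 0.0365 tan 5.08 rad -1.00 z 1.76
17.18 ang 174.36 r 0.0365 tan 4.75 rad -1.97 z 1.80
17.23 ang 174.28 r 0.0365 tan 5.14 rad -2.11 z 1.14
```

Drag is steady at about 5 N.

jog_arm(plan="255 0.0009 0.0062 0 -0.0222;255 0.0019 0.0124 0 -0.0444;255 0.0032 0.0186 0 -0.0667;255 0.0047 0.0247 0 -0.0889")

```text
t: 17.73
position: [0.4755, 0.1263, 0.1982]
eef_rot: [3.116, -0.398, -0.001]
force: [-0.6, -4.8, 3.0]
width: 0.014
grasp_force: 30.0
```

```bash
python3 -c "
from h import *;feel(4)"
```

```text
17.73 ang 166.52 r 0.0365 tan 4.78 rad -0.51 z 3.04
17.77 ang 166.27 r 0.0365 tan 4.57 rad -1.92 z 2.84
17.82 ang 166.25 r 0.0365 tan 4.52 rad -1.01 z 1.43
17.88 ang 166.25 r 0.0365 tan 4.10 rad -0.16 z 2.27
```

jog_arm(plan="255 0.0017 0.006 0 -0.0222;255 0.0036 0.012 0 -0.0444;255 0.0058 0.0179 0 -0.0667;255 0.0081 0.0238 0 -0.0889")

```text
t: 18.38
position: [0.477, 0.1311, 0.1982]
eef_rot: [3.08, -0.615, -0.001]
force: [-0.3, -6.2, 2.0]
width: 0.0138
grasp_force: 30.0
```

```bash
python3 -c "
from h import *;feel(4)"
```

```text
18.38 ang 158.63 r 0.0365 tan 5.85 rad -1.98 z 1.99
18.43 ang 158.42 r 0.0365 tan 4.71 rad -1.36 z 2.40
18.48 ang 158.40 r 0.0365 tan 4.85 rad -1.09 z 1.80
18.52 ang 158.43 r 0.0365 tan 4.55 rad -1.95 z 2.47
```

jog_arm(plan="255 0.0025 0.0057 0 -0.0222;255 0.0053 0.0114 0 -0.0444;255 0.0082 0.017 0 -0.0667;255 0.0113 0.0224 0 -0.0889")

```text
t: 19.02
position: [0.4788, 0.135, 0.198]
eef_rot: [3.028, -0.828, -0.002]
force: [-2.2, -7.0, 3.8]
width: 0.0138
grasp_force: 30.0
```

```bash
python3 -c "
from h import *;feel(4)"
```

```text
19.02 ang 151.89 r 0.0365 tan 7.24 rad -1.41 z 3.75
19.07 ang 151.69 r 0.0365 tan 6.47 rad -1.23 z 3.55
19.12 ang 151.70 r 0.0365 tan 6.75 rad -1.32 z 2.25
19.18 ang 151.71 r 0.0365 tan 6.55 rad -1.47 z 3.67
```

jog_arm(plan="255 0.0033 0.0053 0 -0.0222;255 0.0068 0.0106 0 -0.0444")

```text
t: 19.42
position: [0.4798, 0.1368, 0.1979]
eef_rot: [2.997, -0.933, -0.003]
force: [-3.1, -8.6, 4.3]
width: 0.0138
grasp_force: 30.0
```

```bash
python3 -c "
from h import *;feel(6)"
```

```text
19.43 ang 148.57 r 0.0365 tan 8.94 rad -1.87 z 4.32
19.48 ang 148.36 r 0.0365 tan 7.83 rad -1.81 z 4.63
19.52 ang 148.39 r 0.0365 tan 7.66 rad -1.61 z 3.87
19.57 ang 148.36 r 0.0365 tan 7.70 rad -1.81 z 4.53
19.62 ang 148.41 r 0.0365 tan 7.15 rad -1.20 z 3.40
19.68 ang 148.43 r 0.0365 tan 7.73 rad -1.92 z 4.30
```

Hold force is about 2.9 N above the plain drag and the slope matches, so this is snug. I'll unload the bar, lift it out and go back to the stand.

jog_arm(plan="255 -0.0058 -0.009 0 0;255 -0.0058 -0.009 0 0;255 -0.0058 -0.009 0.05 0;255 -0.0058 -0.009 0.12 0;255 -0.0058 -0.009 0.22 0;255 -0.0058 -0.15 0.25 0.1;255 0 -0.4 0.25 0.21;255 0.05 -0.65 0.25 0.32;255 0.1 -0.9 0.25 0.43;255 0.15 -1 0.25 0.54")

```text
t: 20.92
position: [0.5116, -0.0636, 0.2496]
eef_rot: [-3.117, -0.39, -0.003]
force: [0.5, 0.1, 0.1]
width: 0.0136
grasp_force: 30.0
```

jog_arm(plan="255 0 -0.25 0 0.11;255 0 -0.5 0 0.22;255 0 -0.67 -0.1 0.33;255 0 -0.67 -0.3 0.422;255 0 -0.67 -0.45 0.422;255 0 -0.67 -0.45 0.422;255 0 -0.67 -0.45 0.422")

```text
t: 21.8
position: [0.5123, -0.1959, 0.16]
eef_rot: [2.822, 1.377, 0.003]
force: [0.4, 0.6, -0.8]
width: 0.0138
grasp_force: 30.0
```

Run:
```python
from h import *
o,im=snap('wrist','w6.png')
print(o['t'],o['position'],o['eef_rot'],o['force'])
cv2.imwrite('pics/w6c.png',cv2.resize(im[60:320,140:420,::-1],None,fx=2.3,fy=2.3,interpolation=cv2.INTER_CUBIC))
print(spot('wrist','bar',o)[:1],spot('wrist','stand_mouth',o)[:1])
for p in ([.5102,-.1970,.045],o['position']-[0,0,.0645]): print((proj('wrist',p,o)-[140,60])*2.3)
```

```text
21.8 [ 0.51225634 -0.19590685  0.15996626] [2.82220249 1.37686392 0.00288206] [ 0.37197233  0.57077375 -0.81735606]
[(0.81, array([ 0.5098, -0.1931,  0.0932]))] [(0.71, array([ 0.5136, -0.1933,  0.0453]))]
[318.30907731 355.72412239]
[321.82492543 406.61789017]
```

View pics/w6c.png

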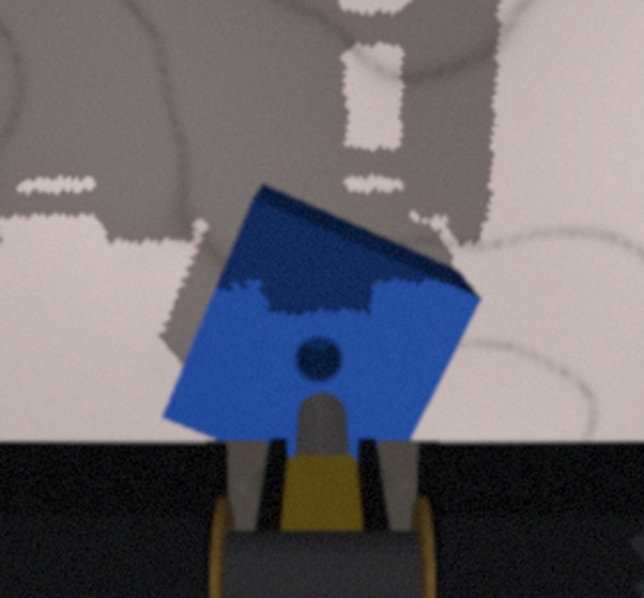

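The picture shows the bar unchanged in the grip, and the stand hole at (319,359) within about 1 mm of the prediction. Lowering.

jog_arm(plan="255 -0.011 -0.0065 -0.1 0;255 -0.011 -0.0065 -0.2 0;255 -0.011 -0.0065 -0.23 0;255 -0.011 -0.0065 -0.24 0;255 -0.011 -0.0065 -0.255 0;255 -0.011 -0.0065 -0.255 0")

```text
t: 22.7
position: [0.509, -0.1972, 0.1075]
eef_rot: [2.824, 1.377, 0.001]
force: [0.6, -0.5, -1.2]
width: 0.0138
grasp_force: 30.0
```

jog_arm(plan="255 0.004 0 -0.01 0;255 0.004 0 -0.03 0;255 0.004 0 -0.055 0;255 0.004 0 -0.08 0;255 0.004 0 -0.105 0;255 0.004 0 -0.13 0;255 0.004 0 -0.145 0;255 0.004 0 -0.152 0;255 0.004 0 -0.152 0")

```text
t: 23.82
position: [0.5096, -0.1972, 0.0768]
eef_rot: [2.824, 1.377, -0.0]
force: [-0.5, 0.8, -0.1]
width: 0.014
grasp_force: 30.0
```

jog_arm(plan="150 0 0 0 0;80 0 0 0 0;0 0 0 0 0;0 0 0 0 0;0 0 0 0 0;0 0 0 0 0;0 0 0 0 0;0 0 0 0 0")

```text
t: 24.82
position: [0.5096, -0.1972, 0.0768]
eef_rot: [2.824, 1.377, 0.0]
force: [-0.5, -0.8, 1.3]
width: 0.0858
grasp_force: 0.0
```

jog_arm(plan="0 0 0 0.1 0;0 0 0 0.3 0;0 0 0 0.6 0;0 0 0 0.9 0;0 -0.2 0 1 0;0 -0.3 0 1 0;0 -0.3 0 1 0;0 -0.3 0 1 0")

```text
t: 25.82
position: [0.4496, -0.1972, 0.276]
eef_rot: [-2.823, -1.377, 0.001]
force: [0.2, 0.3, -0.4]
width: 0.0875
grasp_force: 0.0
```

Run:
```python
from h import *
o,im=snap('wrist','w7.png')
print(o['t'],o['position'],o['force'],o['width'])
print(spot('wrist','bar',o)[:1],spot('wrist','bar_mid',o)[:1],spot('wrist','stand_mouth',o)[:1])
cv2.imwrite('pics/w7c.png',im[60:320,140:420,::-1])
```

```text
25.825 [ 0.44963604 -0.19717491  0.27600946] [ 0.18798652  0.30329138 -0.43036771] 0.08746208792437525
[(0.94, array([ 0.5074, -0.1976,  0.0073]))] [(0.93, array([ 0.5109, -0.196 ,  0.0711]))] [(0.59, array([ 0.5163, -0.1926,  0.0503]))]
```

View pics/w7c.png

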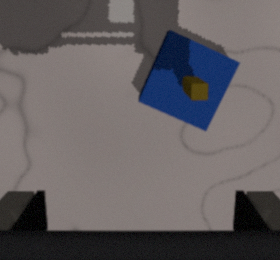

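The bar stands upright in the stand at about (196,88) in the crop, released, and the gripper is clear of it.

```bash
python3 -c "
from plant import manip
print(manip.hand_in())"
```

```text
the job is handed in; nothing more can be done
None
```

I turned the collar clockwise in two strokes until the turning force was about 3 N above the plain drag (inside the 2–5 N snug range), put the bar back upright in its stand, released it, and handed the job in at about 26 s; no pass/fail verdict was returned.

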